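# Set the suction selector lever through its H gate to the blue slot

### The arm

A 6-joint arm with a two-finger parallel gripper is mounted at the origin on the work surface. World frame = base frame: x ahead of the robot, y to its left, z up, the work surface at z = 0. Lengths are in mm, angles in rad, forces in N, time in s.
With the tool pointing down it reaches from about 275 to 1000 mm from the base axis. Payload 8.4 kg.
Tool frame: the origin (TCP) lies midway between the tips of the shut fingers; the grasp point (between the pads) lies 19 mm behind it; z points along the fingers, x is the direction in which the jaws open and shut, and the axes are right-handed (so a half turn about z gives the same grasp; the last joint's range is limited). The gripper opens to 85 mm and grips with 20 to 120 N. Pads are 22 mm wide; open, the fingers measure 114 mm over their backs; the gripper's body (76 mm by 85 mm) begins 54 mm behind the grasp point. The pads swing forward as they close: fully open they stand 13 mm farther back than shut.
Start: joints at [-0.002, 0.353, 1.633, -0, 1.155, -0.002], TCP at [625.002, -0, 231.281] pointing down, gripper open.
Joint ranges: [-2.63, 2.63], [-0.92, 2.1], [0.06, 2.66], [-1.3, 4.44], [0, 2.69], [-3.02, 3.02]. Speed limits (rad/s): [2.22, 2.22, 2.79, 3.14, 3.14, 3.14].

### API

Orientations are given as [roll, pitch, yaw] about the fixed x, y, z axes, in that order (R = Rz(yaw) Ry(pitch) Rx(roll)).
In Python, from rig import sense, grab_frame, camera_model, job gives the robot as it stands.
- The arm moves only by the tool arm_command, never from a script. Its argument "plan" is a list of rows, each an object with "translation": the shift along the tool's x, y, z in cm, a list of three; "twist": the turn about the tool's z in rad; "gripper": the opening, from 0 (shut) to 1 (fully open). A call has exactly 5 rows; each row is the pose to reach, as a shift and turn from the pose measured when the call began, along the tool's axes at that moment; what a row does not reach only later rows make up. A row lasts 1/12 s, in which the tool goes at most 41.7 mm and 7.16 degrees, less where a joint would pass 70% of its speed; a pose out of reach is approached as far as the arm can. A call with a gripper value outside its range is refused whole. The fingers move at their own pace and stop on an object; "squeeze" is the grip in N (left out, the last holds). Time passes only in rows, so rows that repeat a pose let the fingers close, or fill a call up. It gives the time, the measured TCP pose, the force and the opening at its end, in the units of the state.
- sense(): the state, without advancing time (a new reading comes with each control period).
- grab_frame(name): name is "scene" or "side" or "wrist"; returns the picture (400x640x3 uint8, blue, green, red); there is no depth.
- camera_model(name): a dict with "fx", "fy", "cx", "cy" (pixels), "dist_coeffs" ([k1, k2, p1, p2, k3] as OpenCV has them; the pictures are not rectified), "pose" (4x4, takes a point from camera to world coordinates). Camera axes: x right, y down, z forward; pixel columns grow to the right and rows downward; lengths in mm; the calibration is good to about 2 mm. A picture is of the moment at which its call begins: read the wrist's pose just before it. camera_model takes no time and is no camera call; for the wrist camera it gives the pose at the moment of the call.
- job.sign_off(): hands the job in, once; it reports no verdict.
The state is a dict: "clock": time; "qpos": joint angles; "qvel": joint speeds; "joint_efforts": joint torques, N m; "eef_pos": TCP position; "tcp_rot": TCP orientation; "contact_force": force on the tool from outside, world axes, zero at the start; "wrist_torque": the same for the moment, N m; "opening": opening from 0.0 (shut) to 1.0 (fully open).
Only numpy, scipy, OpenCV 4.12 (cv2) and the standard library are available. Lean on these libraries where they do the work, as an engineer would, in place of code of your own. Each camera call takes 0.05 s, during which the arm holds its last target.

### The job

The suction-and-spray selector on the treatment unit has been left over on its spray side (the leg with the two yellow markers). With the fingertips, push the red-knobbed lever along the gate to the cross passage, over to the other leg, and fully home in the slot beside the blue marker; leave it there. Push gently, never forcing it against the gate, and leave the bottles and instruments standing where they are.

Things in the scene. Friction and masses are not known exactly. Their poses are not given: they have to be found in the camera images.
- console: the selector: a pink box 220 (x) x 200 (y) mm, fixed, origin at the centre of its underside, z up, own +x away from its gauge front. Lid 82 mm high; on it a steel gate plate, 116 x 124 mm, top 90 mm high, with an H-shaped slot: two legs along own x, on the own +y side (spray, yellow markers) and the own -y side (suction, blue and green), joined by a cross passage along own y at own x = 0
- lever: steel stem with a red ball knob; origin at its pivot, 20 mm above the deck under the middle of the H; own z runs up the stem (upright in mid passage). It tips 0.35 rad along a leg either way (stops), and leans 0.24 rad sideways in a leg (stop at 0.26). No spring: friction, 1 to 2 N at the knob, keeps it where it is left. It starts anywhere along the spray leg
- knob (a point): centre of the red ball knob, 36 mm in diameter, 140 mm up the stem from the pivot, 160 mm above the deck when upright (147 mm at a slot's end). In the console's frame: x = +48 or -48 mm at the ends of a leg, 0 in the passage; y = +33 mm (spray leg) or -33 mm (suction leg)
- stem (a point): point on the stem's axis in the gate plate, 66 mm from the pivot. The stem is 10 mm thick, the legs 15 mm wide and about 33 mm apart, the passage 17 mm wide: play each way 1.5 mm in a leg, 3.5 mm in the passage, twice that at the knob. The plate between the legs stops the stem except in the passage
- slot_blue (a point): the goal slot: where stem lies, seen from above, when the lever is fully home at that end of the suction leg (in the console's frame x = +23 or -23 mm, y = -15 mm); shown at plate height, axes as the console's
- marker_blue: blue marker plate, 24 x 18 x 2 mm, on the gate plate beside the goal slot, 21 mm outward (to own -y) of it; it may be at the far or the near end of the suction leg. Origin at the centre of its underside; its axes are the console's
- marker_green: green marker plate of the same size beside the other slot of the suction leg, which is not wanted
- amber_bottle: brown bottle, 48 mm wide, 105 mm tall, close to the console; origin under its centre; a loose thing; it must stay where it stands
- blue_bottle: dark blue bottle, 44 mm wide, 95 mm tall, close to the console; origin under its centre; a loose thing; it must stay where it stands
- atomiser: brown glass atomiser with a chrome head, 52 mm wide, 105 mm tall, close to the console; its thin spray tube reaches 100 mm out to its own +x; origin under its centre; a loose thing; it must stay where it stands
- instrument_cup: steel cup of thin probes, 64 mm wide, 160 mm tall over the probes; origin under its centre; a loose thing; it must stay where it stands
- swab_jar: glass jar with a steel lid, 68 mm wide, 85 mm tall; origin under its centre; a loose thing; it must stay where it stands
- basin: aluminium bowl, 110 mm wide, 35 mm tall; origin under its centre; a loose thing; it must stay where it stands
- speculum: steel nasal speculum, lying flat, 120 mm long along its own x, 10 mm high; origin under its pivot; a loose thing; it must stay where it stands

How it is judged:
By the outcome, as a careful person would: the job done as asked, in the order asked, and still so for the second after the job is handed in, with the robot touching nothing.
It also fails if it takes over 64 s, if anything falls off the work surface, if the arm or the gripper's body presses on something with over 40 N, if the wrist force passes 120 N, or if a joint passes its speed limit or range.

## Working session

There is one attempt and no reset: what is moved stays moved. The work goes in short steps, Python scripts to look and compute and a tool call to move; the robot and the scene stay as the last step left them, time stands still between calls to the robot, and variables do not carry over. Pictures are saved under pics/ and viewed, and the job is handed in when it is done.

Besides the shell and the picture viewer there is one more tool, called after "Emit:" as name(argument=value, ...), one argument or row to a line, values as JSON. arm_command: Moves the arm, as the interface text tells. Its arguments: {"type":"object","properties":{"plan":{"type":"array","items":{"type":"object","properties":{"translation":{"type":"array","items":{"type":"number"}},"twist":{"type":"number"},"gripper":{"type":"number"}}}},"squeeze":{"type":"number"}},"required":["plan"]}

```bash
ls; mkdir -p pics; python3 - <<'E'
from rig import sense, grab_frame, camera_model, job
import cv2
print(sense())
for n in ["scene","side","wrist"]:
    m=camera_model(n); print(n,m)
    cv2.imwrite(f"pics/{n}0.png",grab_frame(n))
E
```

```text
pics
{'clock': 0.0, 'qpos': array([-2.40334861e-03,  3.53641416e-01,  1.63415866e+00,  1.30851948e-05,
        1.15517814e+00, -2.40747112e-03]), 'qvel': array([-0.0006024 ,  0.00144393,  0.00182314, -0.00122187, -0.00137112,
        0.00156916]), 'joint_efforts': array([-2.03471049e-03, -6.05236173e+01, -3.42063046e+01, -2.62302356e-04,
        9.48130677e-03,  3.61521288e-06]), 'eef_pos': array([6.24517111e+02, 3.17165878e-03, 2.30555383e+02]), 'tcp_rot': array([-3.14157735e+00,  1.38553367e-03, -1.15840453e-06]), 'contact_force': array([-0.77799855,  0.70992925, -0.08795978]), 'wrist_torque': array([0.01557849, 0.03733816, 0.01094472]), 'opening': 1.000041560960318}
scene {'fx': 364.88832799958016, 'fy': 364.88832799958016, 'cx': 321.92499809677935, 'cy': 199.58911810481072, 'dist_coeffs': array([0.00612237, 0.        , 0.        , 0.        , 0.        ]), 'pose': array([[ 2.14268384e-01,  5.67008215e-01, -7.95355734e-01,
         1.35246725e+03],
       [ 9.76463139e-01, -1.44909805e-01,  1.59752579e-01,
        -1.87387864e+02],
       [-2.46738193e-02, -8.10865484e-01, -5.8471
[... 510 characters left out ...]
4e-03, -6.38965105e-01, -7.69189413e-01,
         1.02867402e+03],
       [ 0.00000000e+00,  0.00000000e+00,  0.00000000e+00,
         1.00000000e+00]])}
wrist {'fx': 302.3167790158047, 'fy': 302.3167790158047, 'cx': 320.76780420000546, 'cy': 198.6576438969009, 'dist_coeffs': array([-0.04265354,  0.        ,  0.        ,  0.        ,  0.        ]), 'pose': array([[ 9.99998057e-01,  2.28350087e-04, -1.95788464e-03,
         6.25103113e+02],
       [-3.54323310e-04, -9.56264753e-01, -2.92502301e-01,
         7.47419294e+01],
       [-1.93904900e-03,  2.92502426e-01, -9.56262815e-01,
         3.73795511e+02],
       [ 0.00000000e+00,  0.00000000e+00,  0.00000000e+00,
         1.00000000e+00]])}
```

View pics/scene0.png

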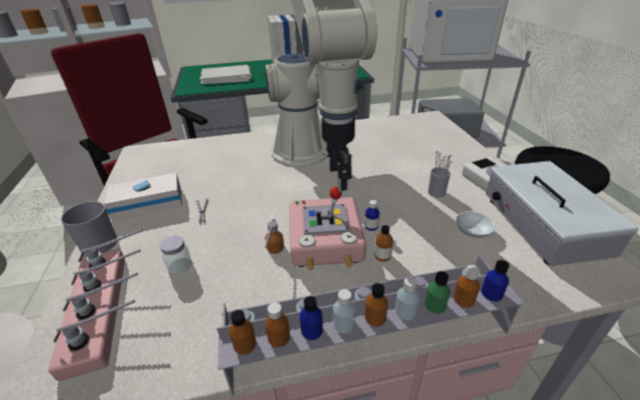

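View pics/side0.png

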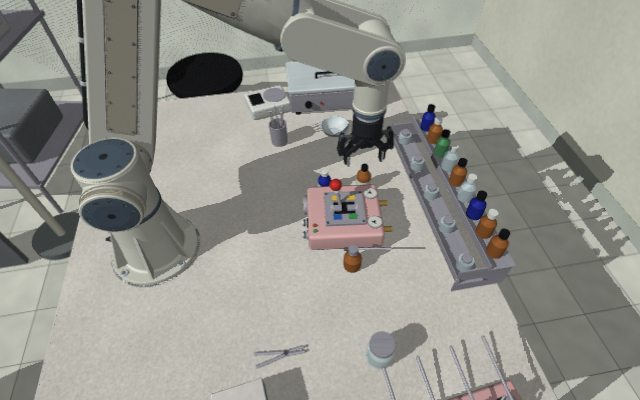

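View pics/wrist0.png

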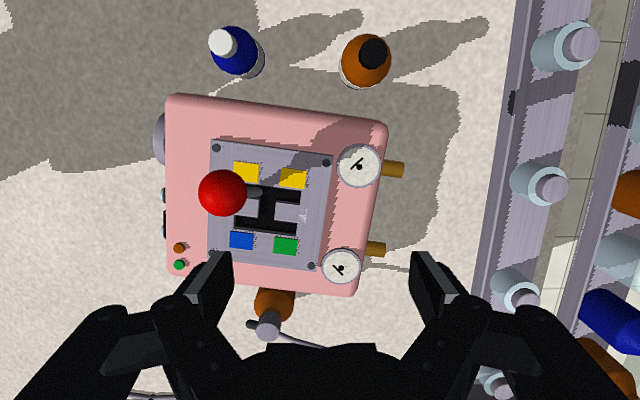

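The scene: the console lies under the gripper. Wrist view: red knob at (222,193), on the robot side of the spray leg. Blue marker at (242,240), also on the robot side, green at (286,245), yellows at (246,172) and (293,179). Amber and blue bottles stand on the +y side, the atomiser on the -y side.

```bash
cat > h.py <<'E'
import numpy as np, cv2
from rig import sense, grab_frame, camera_model
from scipy.optimize import least_squares
def blobs(img,hsv,col,amin=15):
    r={'red':[((0,150,70),(7,255,255)),((173,150,70),(180,255,255))],'yellow':[((20,150,120),(35,255,255))],
       'blue':[((100,150,80),(125,255,255))],'green':[((50,130,60),(85,255,255))]}[col]
    m=sum(cv2.inRange(hsv,a,b) for a,b in r)
    n,l,s,c=cv2.connectedComponentsWithStats(m.astype(np.uint8))
    return [(c[i].round(1).tolist(),s[i].tolist()) for i in range(1,n) if s[i][4]>=amin]
def proj(m,P):
    T=np.linalg.inv(m['pose']);K=np.array([[m['fx'],0,m['cx']],[0,m['fy'],m['cy']],[0,0,1]])
    return cv2.projectPoints(np.atleast_2d(P).astype(float),cv2.Rodrigues(T[:3,:3])[0],T[:3,3],K,m['dist_coeffs'])[0][:,0]
def tri(ms,px):
    return least_squares(lambda p:np.concatenate([proj(m,p)[0]-q for m,q in zip(ms,px)]),[600,0,100])
def con(pose,P):
    x,y,z,t=pose;P=np.atleast_2d(P).astype(float);c,s=np.cos(t),np.sin(t)
    return np.c_[x+c*P[:,0]-s*P[:,1],y+s*P[:,0]+c*P[:,1],z+P[:,2]]
E
python3 - <<'E'
from h import *
for n in ["wrist","side","scene"]:
    im=cv2.imread(f"pics/{n}0.png");h=cv2.cvtColor(im,cv2.COLOR_BGR2HSV)
    for c in ['red','yellow','blue','green']: print(n,c,blobs(im,h,c))
im=cv2.imread("pics/side0.png");cv2.imwrite("pics/sidez.png",cv2.resize(im[150:290,280:420],None,fx=4,fy=4))
im=cv2.imread("pics/wrist0.png");cv2.imwrite("pics/wristz.png",cv2.resize(im[80:290,150:410],None,fx=2.8,fy=2.8))
im=cv2.imread("pics/scene0.png");cv2.imwrite("pics/scenez.png",cv2.resize(im[170:280,250:410],None,fx=5,fy=5))
E
```

```text
wrist red [([221.5, 193.5], [198, 171, 49, 46, 1717])]
wrist yellow [([246.6, 170.8], [233, 161, 26, 22, 415]), ([292.5, 177.9], [280, 168, 27, 21, 456]), ([398.5, 171.8], [394, 169, 9, 6, 18]), ([370.7, 251.2], [366, 247, 11, 8, 35])]
wrist blue [([228.8, 63.4], [211, 51, 35, 23, 403]), ([240.8, 240.3], [229, 231, 25, 19, 379]), ([611.5, 328.2], [579, 296, 61, 60, 1728])]
wrist green [([284.7, 245.9], [273, 237, 25, 19, 375]), ([178.2, 264.6], [173, 260, 11, 10, 73])]
side red [([335.0, 184.3], [330, 179, 11, 12, 104])]
side yellow [([350.3, 197.0], [347, 195, 7, 5, 32])]
side blue [([426.9, 120.4], [421, 112, 14, 19, 173]), ([323.5, 180.7], [319, 176, 11, 10, 87]), ([475.2, 208.4], [466, 198, 20, 22, 273]), ([337.3, 216.1], [334, 214, 8, 5, 34])]
side green [([352.6, 215.8], [349, 214, 8, 5, 32])]
scene red [([67.0, 46.9], [60, 46, 15, 3, 15]), ([108.3, 163.9], [104, 161, 11, 7, 25]), ([334.7, 192.7], [330, 187, 11, 12, 93])]
scene yellow [([336.6, 211.0], [334, 209, 6, 5, 25]), ([338.5, 221.0], [336, 219, 6, 5, 26])]
scene blue [([438.5, 13.1], [436, 11, 6, 6, 25]), ([283.6, 18.8], [281, 16, 6, 6, 17]), ([142.8, 203.9], [107, 196, 73, 17, 220]), ([371.0, 212.7], [366, 208, 11, 11, 87]), ([311.5, 212.9], [309, 211, 6, 5, 23]), ([494.1, 279.7], [482, 270, 25, 24, 270]), ([307.6, 317.8], [300, 308, 17, 19, 198])]
scene green [([220.1, 79.7], [176, 60, 96, 36, 1464]), ([361.5, 73.7], [358, 67, 11, 12, 79]), ([312.5, 223.0], [310, 221, 6, 5, 24])]
```

View pics/sidez.png

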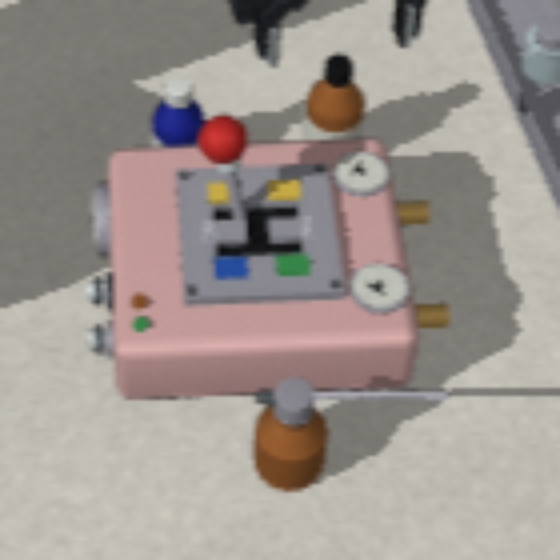

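View pics/wristz.png

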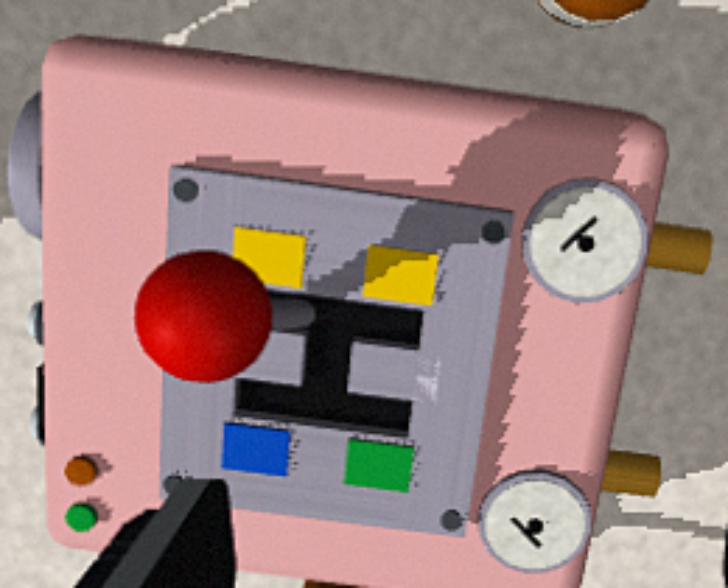

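View pics/scenez.png

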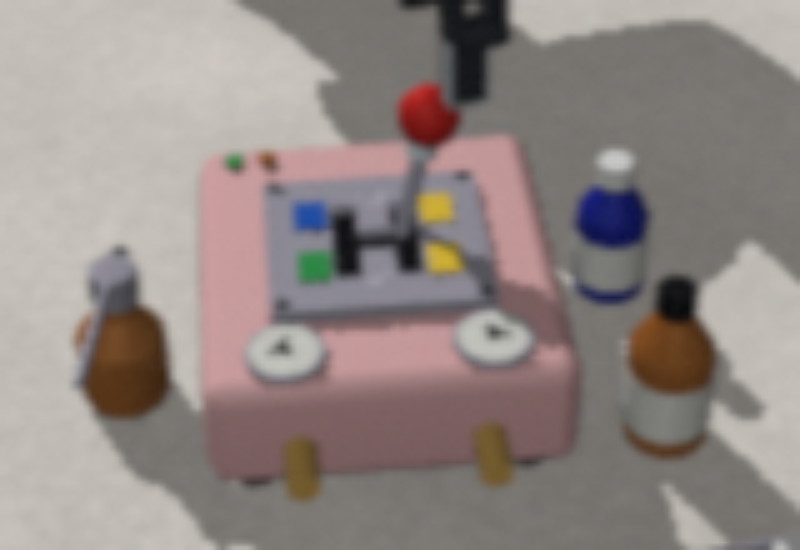

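```bash
cat >> h.py <<'E'
E
python3 - <<'E'
from h import *
ms={n:camera_model(n) for n in ["wrist","side","scene"]}
B=(-23,-36,92);G=(23,-36,92);YN=(-23,36,92);YF=(23,36,92)
ob={"wrist":[(B,(240.8,240.3)),(G,(284.7,245.9)),(YN,(246.6,170.8)),(YF,(292.5,177.9))],
"side":[(B,(337.3,216.1)),(G,(352.6,215.8))],
"scene":[(B,(311.5,212.9)),(G,(312.5,223)),(YN,(336.6,211)),(YF,(338.5,221))]}
def res(p,cams): return np.concatenate([(proj(ms[n],con(p,[o[0] for o in ob[n]]))-[o[1] for o in ob[n]]).ravel() for n in cams])
for cams in (["wrist"],["wrist","side","scene"]):
    for fixz in (0,1):
        f=(lambda p:res([p[0],p[1],0,p[2]],cams)) if fixz else (lambda p:res(p,cams))
        r=least_squares(f,[580,0,-.1] if fixz else [580,0,0,-.1]); print(cams,r.x.round(3),abs(r.fun).max().round(2))
px=dict(wrist=(221.5,193.5),side=(335,184.3),scene=(334.3,193.))
for c in (["wrist","side"],["wrist","scene"],["side","scene"],["wrist","side","scene"]):
    r=tri([ms[n] for n in c],[px[n] for n in c]);print(c,r.x.round(1),r.fun.round(2))
p=r.x
E
```

```text
['wrist'] [ 5.70321e+02 -2.35160e+01 -1.10200e+00 -1.47000e-01] 0.95
['wrist'] [ 5.70531e+02 -2.31550e+01 -1.47000e-01] 1.04
['wrist', 'side', 'scene'] [ 5.70415e+02 -2.35430e+01 -1.03200e+00 -1.44000e-01] 0.98
['wrist', 'side', 'scene'] [ 5.70635e+02 -2.32950e+01 -1.44000e-01] 1.02
['wrist', 'side'] [549.5  11.7 154.6] [ 0.14  0.05 -0.57 -0.18]
['wrist', 'scene'] [548.1  10.6 150.8] [-0.05  0.1   0.35  0.19]
['side', 'scene'] [551.1   9.4 154.5] [ 0.13  0.32  0.22 -0.24]
['wrist', 'side', 'scene'] [549.1  11.2 153.2] [ 0.2   0.16 -0.7   0.3   0.66 -0.33]
```

Emit:
arm_command(
  plan=[
    {"translation": [-3, -0.5, 0], "twist": 0.05, "gripper": 0},
    {"translation": [-6, -0.9, 0], "twist": 0.1, "gripper": 0},
    {"translation": [-9, -1.4, 0], "twist": 0.145, "gripper": 0},
    {"translation": [-12, -1.9, 0], "twist": 0.145, "gripper": 0},
    {"translation": [-12, -1.9, 0], "twist": 0.145, "gripper": 0},
  ],
  squeeze=20,
)

```text
clock: 0.57
eef_pos: [499.1, 19.5, 230.0]
tcp_rot: [3.141, 0.006, -0.145]
contact_force: [-0.6, 0.3, -0.4]
opening: 0.303
```

Emit:
arm_command(
  plan=[
    {"translation": [0, 0, 0], "twist": 0, "gripper": 0},
    {"translation": [0, 0, 0], "twist": 0, "gripper": 0},
    {"translation": [0, 0, 0], "twist": 0, "gripper": 0},
    {"translation": [0, 0, 0], "twist": 0, "gripper": 0},
    {"translation": [0, 0, 0], "twist": 0, "gripper": 0},
  ],
)

```text
clock: 0.98
eef_pos: [499.8, 19.4, 229.9]
tcp_rot: [3.141, 0.006, -0.145]
contact_force: [0.3, -0.8, -0.2]
opening: 0.002
```

```bash
cat >> h.py <<'E'
C=(570.5,-23.3,0,-.145)
def own(p):
    d=np.array(p[:2])-C[:2];c,s=np.cos(C[3]),np.sin(C[3]);return np.array([c*d[0]+s*d[1],-s*d[0]+c*d[1],p[2]-C[2]])
def st():
    s=sense();f=s['contact_force'];g=own([f[0]+C[0],f[1]+C[1],f[2]])
    print('t',round(s['clock'],2),'own tcp',own(s['eef_pos']).round(1),'rot',s['tcp_rot'].round(3),'F own',g.round(1),'op',round(s['opening'],3))
def knob(tag):
    st();px=[];ms=[]
    for n in ("wrist","side","scene"):
        m=camera_model(n);im=grab_frame(n);cv2.imwrite(f"pics/{n}_{tag}.png",im)
        b=[x for x in blobs(im,cv2.cvtColor(im,cv2.COLOR_BGR2HSV),'red') if (x[0][0]>200 and x[0][1]>100)]
        print(n,[(x[0],x[1][2:]) for x in b])
        if len(b)>0:
            b=max(b,key=lambda x:x[1][4]);px.append(b[0]);ms.append(m)
    if len(px)>1:
        r=tri(ms,px);print('knob own',own(r.x).round(1),r.fun.round(1))
E
python3 -c "
from h import *
knob('a')"
```

```text
t 0.98 own tcp [-76.1  32.  229.9] rot [ 3.141  0.006 -0.145] F own [ 0.4 -0.7 -0.2] op 0.002
wrist [([388.5, 208.7], [48, 46, 1698])]
side [([335.0, 184.3], [11, 12, 104])]
scene [([335.1, 192.4], [11, 12, 103])]
knob own [-24.6  31.8 154.3] [-0.   0.1 -0.2 -0.2  0.2  0.2]
```

Emit:
arm_command(
  plan=[
    {"translation": [0, 0, 2.5], "twist": 0, "gripper": 0},
    {"translation": [0, 0, 5], "twist": 0, "gripper": 0},
    {"translation": [0, 0, 7], "twist": 0, "gripper": 0},
    {"translation": [0, 0, 8.5], "twist": 0, "gripper": 0},
    {"translation": [0, 0, 8.5], "twist": 0, "gripper": 0},
  ],
)

```text
clock: 1.55
eef_pos: [496.9, 19.3, 142.0]
tcp_rot: [3.14, 0.011, -0.145]
contact_force: [-1.0, 0.7, 0.2]
opening: -0.003
```

```bash
python3 -c "
from h import *
st();cv2.imwrite('pics/w1.png',grab_frame('wrist'))"
```

```text
t 1.55 own tcp [-78.9  31.5 142. ] rot [ 3.14   0.011 -0.145] F own [-1.1  0.5  0.2] op -0.003
```

View pics/w1.png

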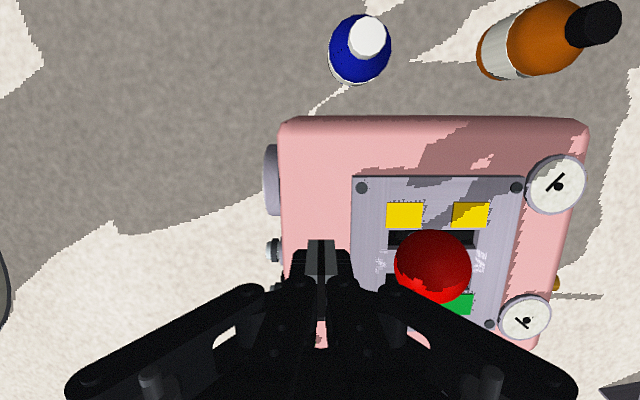

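Emit:
arm_command(
  plan=[
    {"translation": [0.4, 0, 0], "twist": 0, "gripper": 0},
    {"translation": [0.8, 0, 0], "twist": 0, "gripper": 0},
    {"translation": [1.2, 0, 0], "twist": 0, "gripper": 0},
    {"translation": [1.6, 0, 0], "twist": 0, "gripper": 0},
    {"translation": [2.0, 0, 0], "twist": 0, "gripper": 0},
  ],
)

```text
clock: 2.02
eef_pos: [518.7, 16.4, 144.1]
tcp_rot: [3.14, 0.008, -0.145]
contact_force: [1.2, -0.3, -0.2]
opening: 0.002
```

Emit:
arm_command(
  plan=[
    {"translation": [0.2, 0, 0], "twist": 0, "gripper": 0},
    {"translation": [0.4, 0, 0], "twist": 0, "gripper": 0},
    {"translation": [0.6, 0, 0], "twist": 0, "gripper": 0},
    {"translation": [0.8, 0, 0], "twist": 0, "gripper": 0},
    {"translation": [1.0, 0, 0], "twist": 0, "gripper": 0},
  ],
)

```text
clock: 2.43
eef_pos: [528.5, 15.0, 144.0]
tcp_rot: [3.14, 0.008, -0.145]
contact_force: [-2.1, -0.2, 1.8]
opening: -0.001
```

```bash
python3 -c "
from h import *
knob('b')"
```

```text
t 2.43 own tcp [-47.1  31.8 144. ] rot [ 3.14   0.008 -0.145] F own [-2.1 -0.5  1.8] op -0.001
wrist [([386.2, 260.6], [71, 62, 3387])]
side [([338.4, 184.1], [12, 11, 98])]
scene [([335.6, 193.8], [12, 12, 104])]
knob own [-14.6  33.8 153.9] [-0.1  0.2 -0.2 -0.5  0.8  1. ]
```

Emit:
arm_command(
  plan=[
    {"translation": [0.2, 0, 0], "twist": 0, "gripper": 0},
    {"translation": [0.4, 0, 0], "twist": 0, "gripper": 0},
    {"translation": [0.6, 0, 0], "twist": 0, "gripper": 0},
    {"translation": [0.8, 0, 0], "twist": 0, "gripper": 0},
    {"translation": [1.0, 0, 0], "twist": 0, "gripper": 0},
  ],
)

```text
clock: 3.0
eef_pos: [538.8, 13.4, 143.9]
tcp_rot: [3.14, 0.008, -0.145]
contact_force: [-2.1, 0.3, 1.6]
opening: -0.003
```

```bash
sed -i "s/    if len(px)>1:/    if len(px)>2:\n        r=tri(ms[1:],px[1:]);print('knob side+scene own',own(r.x).round(1))\n    if len(px)>1:/" h.py; python3 -c "
from h import *
knob('c')
w=cv2.imread('pics/wrist_c.png')
s=cv2.resize(cv2.imread('pics/side_c.png')[150:270,280:420],None,fx=4,fy=4)
cv2.imwrite('pics/s_c.png',s)
"
```

```text
t 3.0 own tcp [-36.6  31.8 143.9] rot [ 3.14   0.008 -0.145] F own [-2.1 -0.   1.6] op -0.003
wrist [([386.6, 260.8], [73, 62, 3393])]
side [([342.1, 183.8], [11, 12, 96])]
scene [([336.1, 195.7], [11, 12, 105])]
knob side+scene own [ -4.3  31.2 157.2]
knob own [ -4.1  34.1 154.6] [-0.1  0.2 -0.2 -0.6  0.8  1.1]
```

View pics/wrist_c.png

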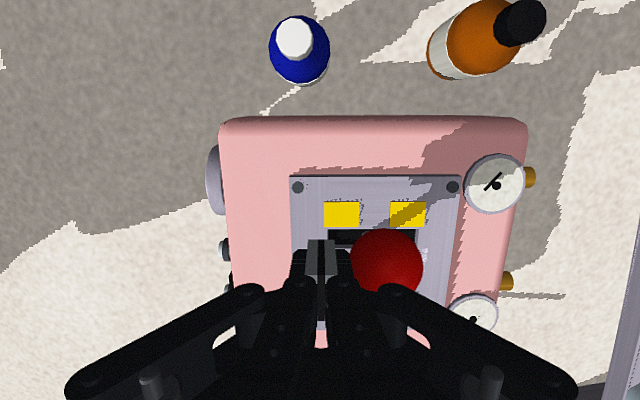

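View pics/s_c.png

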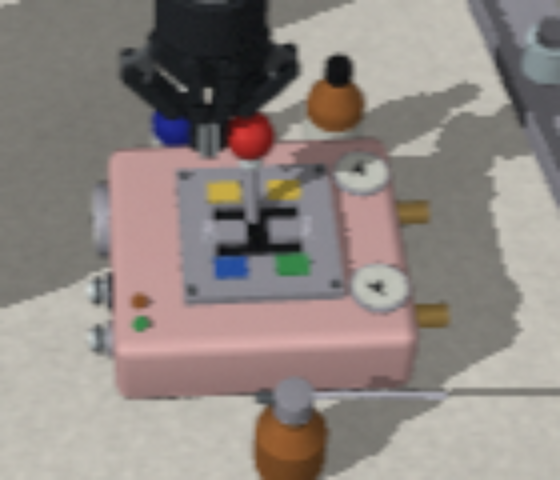

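Emit:
arm_command(
  plan=[
    {"translation": [0.1, 0, 0], "twist": 0, "gripper": 0},
    {"translation": [0.2, 0, 0], "twist": 0, "gripper": 0},
    {"translation": [0.3, 0, 0], "twist": 0, "gripper": 0},
    {"translation": [0.4, 0, 0], "twist": 0, "gripper": 0},
    {"translation": [0.4, 0, 0], "twist": 0, "gripper": 0},
  ],
)

```text
clock: 3.57
eef_pos: [543.0, 12.8, 143.8]
tcp_rot: [3.14, 0.008, -0.145]
contact_force: [-1.6, -0.6, 1.2]
opening: 0.004
```

```bash
python3 -c "
from h import *
knob('d')
for n,a in (('side',(150,270,280,420)),('scene',(170,280,250,410))):
    s=cv2.imread(f'pics/{n}_d.png')[a[0]:a[1],a[2]:a[3]];cv2.imwrite(f'pics/{n}_dz.png',cv2.resize(s,None,fx=5,fy=5))
"
```

```text
t 3.57 own tcp [-32.5  31.8 143.8] rot [ 3.14   0.008 -0.145] F own [-1.5 -0.8  1.2] op 0.004
wrist [([386.8, 260.8], [72, 62, 3403])]
side [([343.3, 183.7], [11, 12, 94])]
scene [([336.1, 196.6], [11, 12, 106])]
knob side+scene own [ -0.6  31.  157.1]
knob own [1.000e-01 3.420e+01 1.546e+02] [-0.1  0.3  0.  -0.6  1.   1.1]
```

View pics/scene_dz.png

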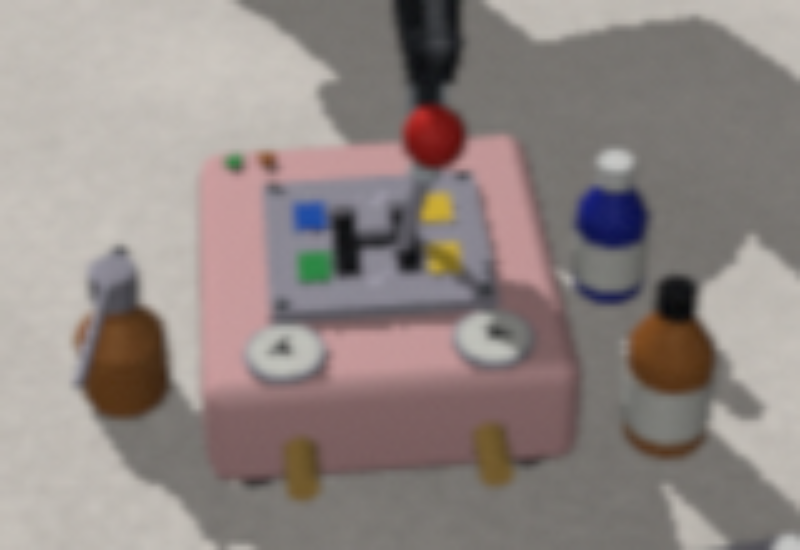

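View pics/side_dz.png

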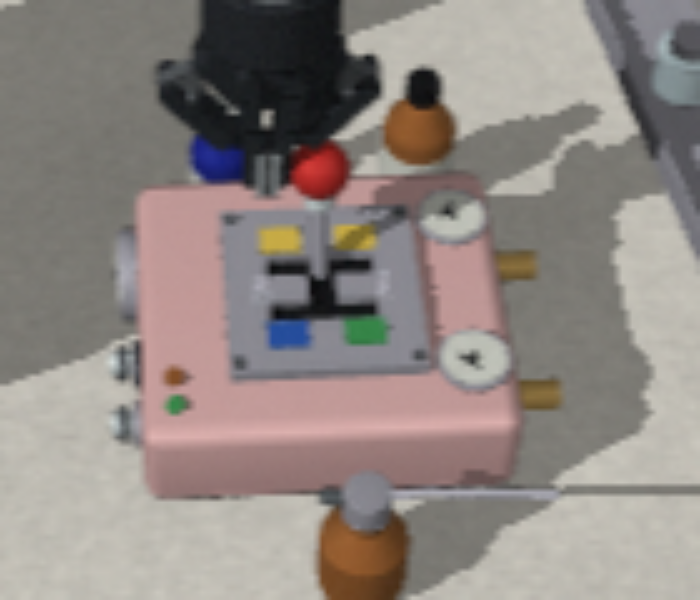

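Emit:
arm_command(
  plan=[
    {"translation": [-1.2, 0, 0], "twist": 0, "gripper": 0},
    {"translation": [-2.6, 0, 0], "twist": 0, "gripper": 0},
    {"translation": [-2.6, -2, 0], "twist": 0, "gripper": 0},
    {"translation": [-2.6, -4.8, 0], "twist": 0, "gripper": 0},
    {"translation": [-2.6, -4.8, 0], "twist": 0, "gripper": 0},
  ],
)

```text
clock: 4.13
eef_pos: [524.2, 67.0, 144.2]
tcp_rot: [-3.141, 0.006, -0.145]
contact_force: [0.3, 0.4, -0.1]
opening: 0.005
```

```bash
python3 -c "
from h import *
knob('e')"
```

```text
t 4.13 own tcp [-58.9  82.6 144.2] rot [-3.141  0.006 -0.145] F own [ 0.2  0.4 -0.1] op 0.005
wrist [([417.7, 336.8], [23, 22, 200])]
side [([343.1, 183.4], [11, 12, 102])]
scene [([336.2, 196.6], [11, 12, 106])]
knob side+scene own [ -1.   31.6 157.1]
knob own [ -4.7  35.4 151.1] [ 0.1  0.3 -1.5  0.3  1.1  1.1]
```

Emit:
arm_command(
  plan=[
    {"translation": [1.5, 0, 0], "twist": 0, "gripper": 0},
    {"translation": [3, 0, 0], "twist": 0, "gripper": 0},
    {"translation": [4.5, 0, 0], "twist": 0, "gripper": 0},
    {"translation": [5.8, 0, 0], "twist": 0, "gripper": 0},
    {"translation": [5.8, 0, 0], "twist": 0, "gripper": 0},
  ],
)

```text
clock: 4.7
eef_pos: [582.8, 54.6, 143.6]
tcp_rot: [3.14, 0.006, -0.145]
contact_force: [0.4, 0.2, 1.3]
opening: -0.001
```

Emit:
arm_command(
  plan=[
    {"translation": [0, 0.3, 0], "twist": 0, "gripper": 0},
    {"translation": [0, 0.6, 0], "twist": 0, "gripper": 0},
    {"translation": [0, 0.9, 0], "twist": 0, "gripper": 0},
    {"translation": [0, 1.2, 0], "twist": 0, "gripper": 0},
    {"translation": [0, 1.5, 0], "twist": 0, "gripper": 0},
  ],
)

```text
clock: 5.12
eef_pos: [580.1, 39.3, 143.6]
tcp_rot: [3.14, 0.006, -0.145]
contact_force: [-0.7, -0.1, -0.2]
opening: 0.001
```

```bash
python3 -c "
from h import *
knob('f')"
```

```text
t 5.12 own tcp [  0.4  63.3 143.6] rot [ 3.14   0.006 -0.145] F own [-0.6 -0.2 -0.2] op 0.001
wrist [([320.8, 335.4], [14, 28, 301])]
side [([343.1, 183.3], [11, 12, 103])]
scene [([336.1, 196.6], [11, 12, 105])]
knob side+scene own [ -0.9  31.4 157.4]
knob own [  0.8  27.8 162.2] [ 0.  -0.3  0.7 -0.3 -1.3 -0.9]
```

Emit:
arm_command(
  plan=[
    {"translation": [0, 0.3, 0], "twist": 0, "gripper": 0},
    {"translation": [0, 0.6, 0], "twist": 0, "gripper": 0},
    {"translation": [0, 0.9, 0], "twist": 0, "gripper": 0},
    {"translation": [0, 1.2, 0], "twist": 0, "gripper": 0},
    {"translation": [0, 1.5, 0], "twist": 0, "gripper": 0},
  ],
)

```text
clock: 5.68
eef_pos: [578.3, 24.5, 143.8]
tcp_rot: [3.14, 0.006, -0.145]
contact_force: [1.1, 2.1, 0.4]
opening: -0.002
```

```bash
python3 -c "
from h import *
knob('g')"
```

```text
t 5.68 own tcp [  0.9  48.4 143.8] rot [ 3.14   0.006 -0.145] F own [0.8 2.2 0.4] op -0.002
wrist [([320.7, 335.4], [14, 28, 294])]
side [([343.7, 186.3], [12, 12, 108])]
scene [([331.2, 196.2], [12, 12, 106])]
knob side+scene own [ -0.4  18.  159.8]
knob own [  1.1  14.6 164.3] [ 0.  -0.2  0.6 -0.4 -1.4 -0.8]
```

Moving freely through the passage (2 N, just friction). Continue.

Emit:
arm_command(
  plan=[
    {"translation": [0, 0.4, 0], "twist": 0, "gripper": 0},
    {"translation": [0, 0.8, 0], "twist": 0, "gripper": 0},
    {"translation": [0, 1.2, 0], "twist": 0, "gripper": 0},
    {"translation": [0, 1.6, 0], "twist": 0, "gripper": 0},
    {"translation": [0, 2.0, 0], "twist": 0, "gripper": 0},
  ],
)

```text
clock: 6.25
eef_pos: [575.2, 3.9, 143.7]
tcp_rot: [3.14, 0.006, -0.146]
contact_force: [0.7, 1.1, 0.7]
opening: -0.001
```

Emit:
arm_command(
  plan=[
    {"translation": [0, 0.4, 0], "twist": 0, "gripper": 0},
    {"translation": [0, 0.8, 0], "twist": 0, "gripper": 0},
    {"translation": [0, 1.2, 0], "twist": 0, "gripper": 0},
    {"translation": [0, 1.6, 0], "twist": 0, "gripper": 0},
    {"translation": [0, 2.0, 0], "twist": 0, "gripper": 0},
  ],
)

```text
clock: 6.67
eef_pos: [572.2, -16.3, 143.7]
tcp_rot: [3.14, 0.006, -0.146]
contact_force: [0.8, 1.1, 0.5]
opening: 0.001
```

```bash
python3 -c "
from h import *
knob('i')"
```

```text
t 6.67 own tcp [  0.7   7.2 143.7] rot [ 3.14   0.006 -0.146] F own [0.6 1.2 0.5] op 0.001
wrist [([320.7, 335.4], [14, 28, 293])]
side [([345.0, 197.5], [11, 12, 114])]
scene [([316.0, 197.4], [11, 12, 102])]
knob side+scene own [ 1.00e-01 -2.32e+01  1.59e+02]
knob own [  1.  -26.8 163.8] [ 0.1 -0.3  0.3 -0.4 -1.6 -1. ]
```

Emit:
arm_command(
  plan=[
    {"translation": [0, 0.2, 0], "twist": 0, "gripper": 0},
    {"translation": [0, 0.4, 0], "twist": 0, "gripper": 0},
    {"translation": [0, 0.6, 0], "twist": 0, "gripper": 0},
    {"translation": [0, 0.8, 0], "twist": 0, "gripper": 0},
    {"translation": [0, 0.9, 0], "twist": 0, "gripper": 0},
  ],
)

```text
clock: 7.23
eef_pos: [570.7, -25.4, 143.5]
tcp_rot: [3.14, 0.006, -0.146]
contact_force: [1.2, 0.7, -0.9]
opening: -0.002
```

```bash
python3 -c "
from h import *
knob('j')
for n,a in (('side',(150,270,280,420)),('scene',(170,280,250,410))):
    s=cv2.imread(f'pics/{n}_j.png')[a[0]:a[1],a[2]:a[3]];cv2.imwrite(f'pics/{n}_jz.png',cv2.resize(s,None,fx=5,fy=5))
"
```

```text
t 7.23 own tcp [  0.5  -2.  143.5] rot [ 3.14   0.006 -0.146] F own [ 1.1  0.9 -0.9] op -0.002
wrist [([320.8, 335.4], [14, 28, 299])]
side [([345.2, 200.2], [12, 13, 116])]
scene [([312.8, 198.2], [11, 12, 102])]
knob side+scene own [ 1.000e-01 -3.180e+01  1.572e+02]
knob own [  0.9 -36.4 163.3] [ 0.1 -0.4  0.4 -0.4 -2.  -1.4]
```

View pics/scene_jz.png

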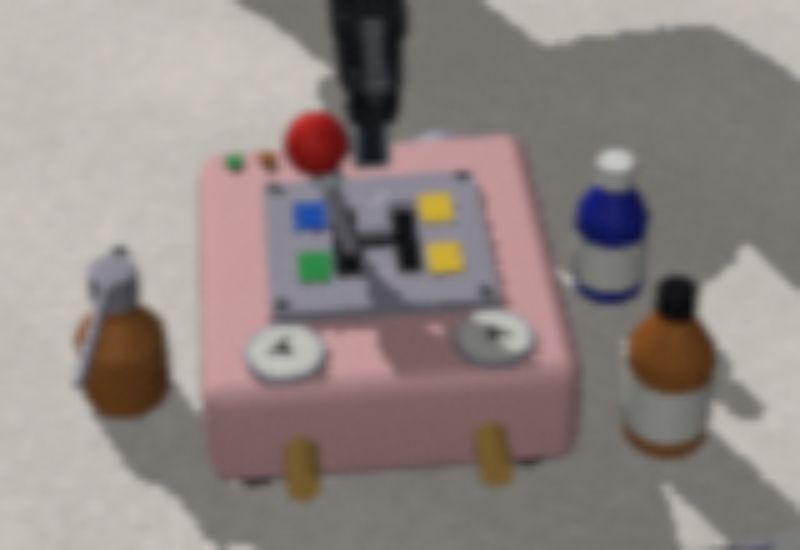

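View pics/side_jz.png

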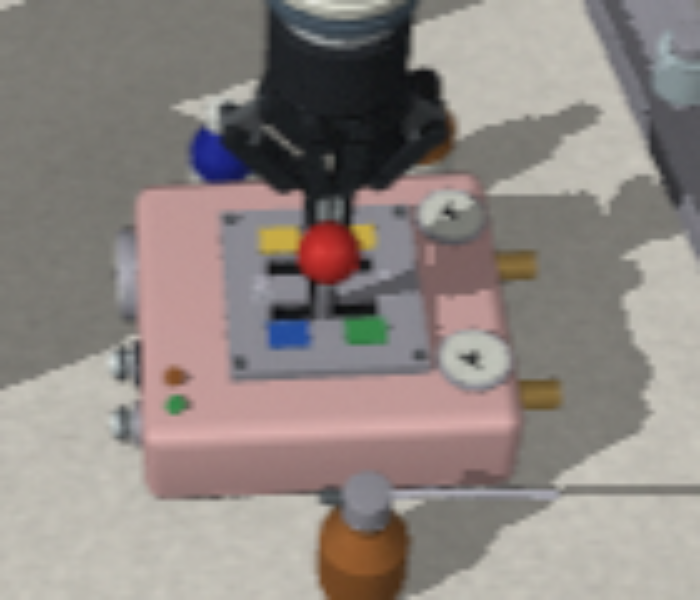

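Emit:
arm_command(
  plan=[
    {"translation": [0, 0.05, 0], "twist": 0, "gripper": 0},
    {"translation": [0, 0.1, 0], "twist": 0, "gripper": 0},
    {"translation": [0, 0.15, 0], "twist": 0, "gripper": 0},
    {"translation": [0, 0.15, 0], "twist": 0, "gripper": 0},
    {"translation": [0, 0.15, 0], "twist": 0, "gripper": 0},
  ],
)

```text
clock: 7.8
eef_pos: [570.6, -26.8, 143.6]
tcp_rot: [3.139, 0.006, -0.146]
contact_force: [0.4, 0.6, -0.6]
opening: 0.003
```

Emit:
arm_command(
  plan=[
    {"translation": [0, -1.2, 0], "twist": 0, "gripper": 0},
    {"translation": [0, -2.6, 0], "twist": 0, "gripper": 0},
    {"translation": [2.0, -2.6, 0], "twist": 0, "gripper": 0},
    {"translation": [4, -2.6, 0], "twist": 0, "gripper": 0},
    {"translation": [5.2, -2.6, 0], "twist": 0, "gripper": 0},
  ],
)

```text
clock: 8.22
eef_pos: [627.8, -7.1, 143.6]
tcp_rot: [3.14, 0.005, -0.145]
contact_force: [-0.5, 0.7, -0.0]
opening: -0.002
```

```bash
python3 -c "
from h import *
knob('k')"
```

```text
t 8.22 own tcp [ 54.4  24.3 143.6] rot [ 3.14   0.005 -0.145] F own [-0.6  0.6 -0. ] op -0.002
wrist [([221.1, 339.0], [20, 17, 121])]
side [([345.2, 200.7], [12, 12, 113])]
scene [([312.2, 198.3], [11, 12, 101])]
knob side+scene own [ -0.  -33.4 157. ]
knob own [ -2.2 -27.3 148.3] [-0.1  0.5 -1.2  0.1  2.2  2.2]
```

Emit:
arm_command(
  plan=[
    {"translation": [0, 1.5, 0], "twist": 0, "gripper": 0},
    {"translation": [0, 3, 0], "twist": 0, "gripper": 0},
    {"translation": [0, 4.5, 0], "twist": 0, "gripper": 0},
    {"translation": [0, 5.7, 0], "twist": 0, "gripper": 0},
    {"translation": [0, 5.7, 0], "twist": 0, "gripper": 0},
  ],
)

```text
clock: 8.78
eef_pos: [617.0, -67.0, 143.3]
tcp_rot: [3.139, 0.007, -0.148]
contact_force: [-0.5, -0.6, 0.4]
opening: 0.003
```

Emit:
arm_command(
  plan=[
    {"translation": [-0.4, 0, 0], "twist": 0, "gripper": 0},
    {"translation": [-0.8, 0, 0], "twist": 0, "gripper": 0},
    {"translation": [-1.2, 0, 0], "twist": 0, "gripper": 0},
    {"translation": [-1.6, 0, 0], "twist": 0, "gripper": 0},
    {"translation": [-2.0, 0, 0], "twist": 0, "gripper": 0},
  ],
)

```text
clock: 9.2
eef_pos: [596.8, -63.5, 143.4]
tcp_rot: [3.139, 0.007, -0.148]
contact_force: [-0.6, 0.3, 0.3]
opening: 0.001
```

```bash
python3 -c "
from h import *
knob('l')"
```

```text
t 9.2 own tcp [ 31.8 -36.  143.4] rot [ 3.139  0.007 -0.148] F own [-0.6  0.2  0.3] op 0.001
wrist [([250.9, 259.2], [76, 66, 3841])]
side [([345.2, 201.0], [12, 12, 108])]
scene []
knob own [ -2.  -32.5 154.6] [ 0.2  0.  -0.9 -0.2]
```

Emit:
arm_command(
  plan=[
    {"translation": [-0.2, -0.1, 0], "twist": 0, "gripper": 0},
    {"translation": [-0.4, -0.1, 0], "twist": 0, "gripper": 0},
    {"translation": [-0.6, -0.1, 0], "twist": 0, "gripper": 0},
    {"translation": [-0.8, -0.1, 0], "twist": 0, "gripper": 0},
    {"translation": [-1.0, -0.1, 0], "twist": 0, "gripper": 0},
  ],
)

```text
clock: 9.77
eef_pos: [587.5, -61.2, 143.8]
tcp_rot: [3.139, 0.006, -0.147]
contact_force: [1.6, -0.6, 1.6]
opening: 0.002
```

```bash
python3 -c "
from h import *
knob('m')"
```

```text
t 9.77 own tcp [ 22.3 -35.  143.8] rot [ 3.139  0.006 -0.147] F own [ 1.6 -0.4  1.6] op 0.002
wrist [([255.1, 259.7], [74, 65, 3607])]
side [([342.4, 201.0], [12, 12, 110])]
scene []
knob own [ -9.7 -32.1 154.4] [ 0.1  0.  -0.8 -0.2]
```

Emit:
arm_command(
  plan=[
    {"translation": [-0.3, 0, 0], "twist": 0, "gripper": 0},
    {"translation": [-0.6, 0, 0], "twist": 0, "gripper": 0},
    {"translation": [-0.9, 0, 0], "twist": 0, "gripper": 0},
    {"translation": [-1.2, 0, 0], "twist": 0, "gripper": 0},
    {"translation": [-1.5, 0, 0], "twist": 0, "gripper": 0},
  ],
)

```text
clock: 10.33
eef_pos: [571.8, -58.9, 143.6]
tcp_rot: [3.139, 0.007, -0.148]
contact_force: [2.2, -1.7, 0.0]
opening: 0.001
```

Emit:
arm_command(
  plan=[
    {"translation": [-0.3, 0, 0], "twist": 0, "gripper": 0},
    {"translation": [-0.6, 0, 0], "twist": 0, "gripper": 0},
    {"translation": [-0.9, 0, 0], "twist": 0, "gripper": 0},
    {"translation": [-1.2, 0, 0], "twist": 0, "gripper": 0},
    {"translation": [-1.5, 0, 0], "twist": 0, "gripper": 0},
  ],
)

```text
clock: 10.75
eef_pos: [556.7, -56.6, 143.7]
tcp_rot: [3.139, 0.007, -0.148]
contact_force: [0.8, -0.5, 0.6]
opening: 0.001
```

```bash
python3 -c "
from h import *
knob('n')"
```

```text
t 10.75 own tcp [ -8.9 -35.  143.7] rot [ 3.139  0.007 -0.148] F own [ 0.8 -0.4  0.6] op 0.001
wrist [([258.7, 255.6], [73, 70, 3742])]
side [([331.5, 202.2], [12, 12, 107])]
scene []
knob own [-39.8 -31.8 150.5] [ 0.1  0.  -0.7 -0.1]
```

Knob at about -40, forces under 2.5 N. Last 8 mm in small steps.

Emit:
arm_command(
  plan=[
    {"translation": [-0.1, 0, 0], "twist": 0, "gripper": 0},
    {"translation": [-0.2, 0, 0], "twist": 0, "gripper": 0},
    {"translation": [-0.3, 0, 0], "twist": 0, "gripper": 0},
    {"translation": [-0.4, 0, 0], "twist": 0, "gripper": 0},
    {"translation": [-0.5, 0, 0], "twist": 0, "gripper": 0},
  ],
)

```text
clock: 11.32
eef_pos: [551.7, -55.9, 143.8]
tcp_rot: [3.139, 0.007, -0.148]
contact_force: [1.2, -0.6, -0.9]
opening: 0.003
```

Emit:
arm_command(
  plan=[
    {"translation": [-0.05, 0, 0], "twist": 0, "gripper": 0},
    {"translation": [-0.1, 0, 0], "twist": 0, "gripper": 0},
    {"translation": [-0.15, 0, 0], "twist": 0, "gripper": 0},
    {"translation": [-0.15, 0, 0], "twist": 0, "gripper": 0},
    {"translation": [-0.15, 0, 0], "twist": 0, "gripper": 0},
  ],
)

```text
clock: 11.73
eef_pos: [550.2, -55.7, 143.8]
tcp_rot: [3.139, 0.007, -0.148]
contact_force: [1.6, 0.3, 0.3]
opening: -0.001
```

```bash
python3 -c "
from h import *
knob('o')"
```

```text
t 11.73 own tcp [-15.4 -35.  143.8] rot [ 3.139  0.007 -0.148] F own [1.5 0.5 0.3] op -0.001
wrist [([260.1, 253.6], [72, 69, 3712])]
side [([329.6, 202.6], [12, 12, 111])]
scene []
knob own [-45.9 -31.6 149. ] [ 0.2  0.  -1.  -0.2]
```

Emit:
arm_command(
  plan=[
    {"translation": [-0.05, 0, 0], "twist": 0, "gripper": 0},
    {"translation": [-0.1, 0, 0], "twist": 0, "gripper": 0},
    {"translation": [-0.1, 0, 0], "twist": 0, "gripper": 0},
    {"translation": [-0.1, 0, 0], "twist": 0, "gripper": 0},
    {"translation": [-0.1, 0, 0], "twist": 0, "gripper": 0},
  ],
)

```text
clock: 12.3
eef_pos: [549.2, -55.5, 143.8]
tcp_rot: [3.139, 0.007, -0.148]
contact_force: [1.9, -0.5, 0.2]
opening: -0.0
```

Emit:
arm_command(
  plan=[
    {"translation": [-0.05, 0, 0], "twist": 0, "gripper": 0},
    {"translation": [-0.1, 0, 0], "twist": 0, "gripper": 0},
    {"translation": [-0.1, 0, 0], "twist": 0, "gripper": 0},
    {"translation": [-0.1, 0, 0], "twist": 0, "gripper": 0},
    {"translation": [-0.1, 0, 0], "twist": 0, "gripper": 0},
  ],
)

```text
clock: 12.72
eef_pos: [548.2, -55.4, 143.8]
tcp_rot: [3.139, 0.007, -0.148]
contact_force: [1.8, 0.2, -0.3]
opening: 0.0
```

```bash
python3 -c "
from h import *
knob('p')"
```

```text
t 12.72 own tcp [-17.5 -35.  143.8] rot [ 3.139  0.007 -0.148] F own [ 1.8  0.5 -0.3] op 0.0
wrist [([260.7, 252.9], [72, 69, 3702])]
side [([329.0, 202.7], [12, 12, 107])]
scene []
knob own [-47.7 -31.4 148.5] [ 0.2  0.  -1.1 -0.2]
```

Emit:
arm_command(
  plan=[
    {"translation": [-0.05, 0, 0], "twist": 0, "gripper": 0},
    {"translation": [-0.1, 0, 0], "twist": 0, "gripper": 0},
    {"translation": [-0.1, 0, 0], "twist": 0, "gripper": 0},
    {"translation": [-0.1, 0, 0], "twist": 0, "gripper": 0},
    {"translation": [-0.1, 0, 0], "twist": 0, "gripper": 0},
  ],
)

```text
clock: 13.28
eef_pos: [547.1, -55.2, 143.8]
tcp_rot: [3.139, 0.007, -0.148]
contact_force: [1.5, 0.8, -0.9]
opening: -0.002
```

```bash
python3 -c "
from h import *
knob('q')"
```

```text
t 13.28 own tcp [-18.5 -34.9 143.8] rot [ 3.139  0.007 -0.148] F own [ 1.3  1.  -0.9] op -0.002
wrist [([261.0, 252.6], [71, 69, 3698])]
side [([328.5, 202.7], [12, 12, 111])]
scene []
knob own [-48.7 -31.3 148.3] [ 0.2  0.  -0.9 -0.2]
```

Emit:
arm_command(
  plan=[
    {"translation": [-0.05, 0, 0], "twist": 0, "gripper": 0},
    {"translation": [-0.1, 0, 0], "twist": 0, "gripper": 0},
    {"translation": [-0.1, 0, 0], "twist": 0, "gripper": 0},
    {"translation": [-0.1, 0, 0], "twist": 0, "gripper": 0},
    {"translation": [-0.1, 0, 0], "twist": 0, "gripper": 0},
  ],
)

```text
clock: 13.85
eef_pos: [546.3, -55.1, 143.8]
tcp_rot: [3.139, 0.007, -0.148]
contact_force: [1.7, -0.4, -1.3]
opening: -0.002
```

```bash
python3 -c "
from h import *
knob('r')"
```

```text
t 13.85 own tcp [-19.4 -35.  143.8] rot [ 3.139  0.007 -0.148] F own [ 1.7 -0.1 -1.3] op -0.002
wrist [([261.8, 252.4], [71, 70, 3668])]
side [([328.4, 202.7], [12, 12, 110])]
scene []
knob own [-49.1 -31.3 148.3] [ 0.2  0.  -1.  -0.2]
```

Emit:
arm_command(
  plan=[
    {"translation": [-0.05, 0, 0], "twist": 0, "gripper": 0},
    {"translation": [-0.1, 0, 0], "twist": 0, "gripper": 0},
    {"translation": [-0.1, 0, 0], "twist": 0, "gripper": 0},
    {"translation": [-0.1, 0, 0], "twist": 0, "gripper": 0},
    {"translation": [-0.1, 0, 0], "twist": 0, "gripper": 0},
  ],
)

```text
clock: 14.42
eef_pos: [545.5, -54.9, 143.9]
tcp_rot: [3.139, 0.007, -0.147]
contact_force: [3.7, -0.1, 0.0]
opening: 0.0
```

```bash
python3 -c "
from h import *
knob('s');st();grab_frame('side');st()"
```

```text
t 14.42 own tcp [-20.2 -34.9 143.9] rot [ 3.139  0.007 -0.147] F own [3.7 0.4 0. ] op 0.0
wrist [([263.1, 252.2], [72, 69, 3642])]
side [([328.3, 202.8], [12, 12, 106])]
scene []
knob own [-49.3 -31.3 147.9] [ 0.2  0.  -0.9 -0.2]
t 14.57 own tcp [-20.2 -35.  143.9] rot [ 3.139  0.007 -0.148] F own [ 3.7  0.6 -0.1] op 0.003
t 14.62 own tcp [-20.2 -35.  143.9] rot [ 3.139  0.007 -0.148] F own [3.6 0.1 0.4] op 0.003
```

View pics/wrist_s.png

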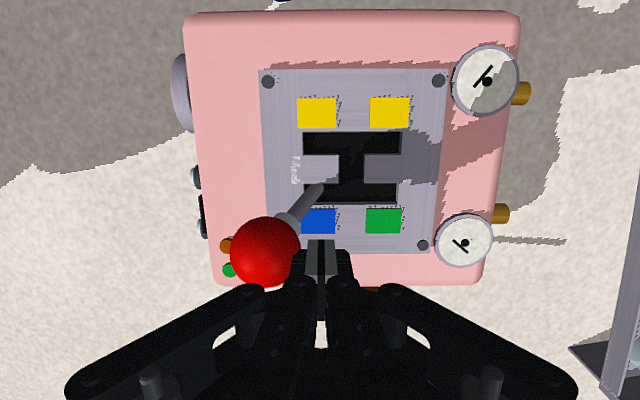

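Force rose to 3.7 N and the knob no longer follows: it is on the stop, beside the blue marker. Backing off and lifting.

Emit:
arm_command(
  plan=[
    {"translation": [0.8, 0, 0], "twist": 0, "gripper": 0},
    {"translation": [2, 0, 0], "twist": 0, "gripper": 0},
    {"translation": [3.5, 0, -1], "twist": 0, "gripper": 0},
    {"translation": [4.5, 0, -4], "twist": 0, "gripper": 0},
    {"translation": [4.5, 0, -7], "twist": 0, "gripper": 0},
  ],
)

```text
clock: 15.03
eef_pos: [590.7, -61.6, 213.0]
tcp_rot: [3.139, 0.011, -0.148]
contact_force: [-0.1, 0.5, -0.3]
opening: 0.001
```

Emit:
arm_command(
  plan=[
    {"translation": [1, -2, -1], "twist": 0, "gripper": 0},
    {"translation": [2, -4, -2], "twist": 0, "gripper": 0},
    {"translation": [2, -4, -2], "twist": 0, "gripper": 0},
    {"translation": [2, -4, -2], "twist": 0, "gripper": 0},
    {"translation": [2, -4, -2], "twist": 0, "gripper": 0},
  ],
)

```text
clock: 15.45
eef_pos: [615.6, -25.1, 231.7]
tcp_rot: [3.138, 0.013, -0.147]
contact_force: [-1.3, -0.1, -0.0]
opening: 0.002
```

```bash
python3 -c "
from h import *
knob('t')
s=cv2.resize(cv2.imread('pics/side_t.png')[150:290,280:420],None,fx=4,fy=4)
cv2.imwrite('pics/s_t.png',s)"
```

```text
t 15.45 own tcp [ 44.9   4.7 231.7] rot [ 3.138  0.013 -0.147] F own [-1.3 -0.3 -0. ] op 0.002
wrist [([209.1, 246.4], [44, 41, 1398])]
side [([328.4, 202.6], [12, 12, 110])]
scene [([312.3, 191.0], [11, 11, 93])]
knob side+scene own [-46.7 -31.2 148.7]
knob own [-48.7 -31.5 149.2] [ 0.3 -0.1 -0.8 -0.2 -0.3 -0.4]
```

View pics/wrist_t.png

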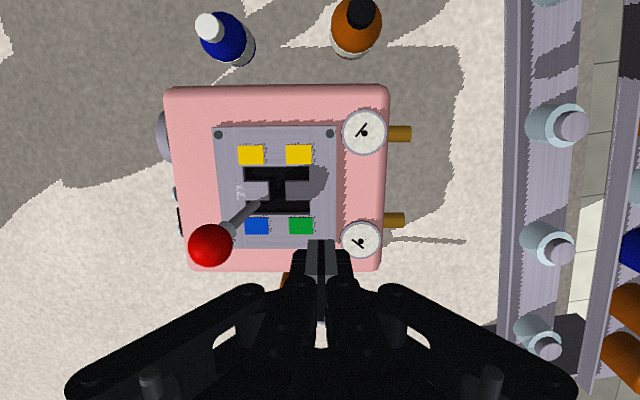

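View pics/s_t.png

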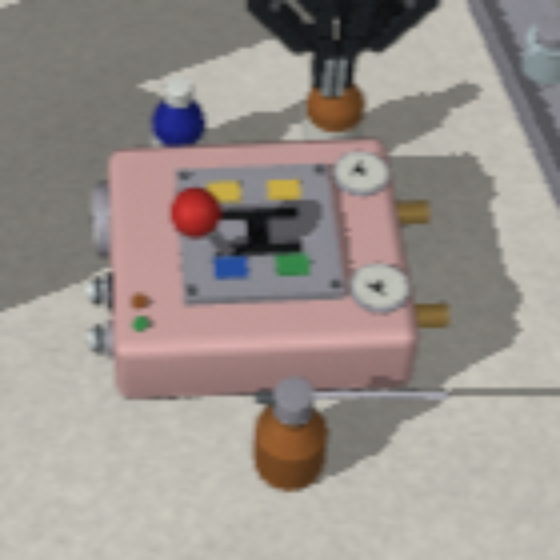

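```bash
python3 -c "
from h import *
a=cv2.imread('pics/scene0.png');b=cv2.imread('pics/scene_t.png')
d=cv2.absdiff(a,b).max(2)>60
for k,(x,y) in dict(amber=(384,243),blue=(372,216),atom=(274,237),cup=(439,180),jar=(175,254),basin=(476,225),spec=(202,210)).items(): print(k,d[y-15:y+15,x-12:x+12].mean().round(3))
from rig import job
st();print(job.sign_off())"
```

```text
amber 0.0
blue 0.0
atom 0.0
cup 0.0
jar 0.0
basin 0.0
spec 0.0
t 15.6 own tcp [ 45.    4.3 231.8] rot [ 3.138  0.013 -0.148] F own [ 0.8 -0.7 -0.1] op 0.001
the job is handed in; nothing more can be done
None
```

The lever is fully home in the slot beside the blue marker, and I handed the job in at 15.6 s with the gripper lifted clear. I used the shut fingertips to push the knob along the spray leg to the passage, across to the suction leg, then back toward the robot to the stop.

**Last checks:**
- **Knob position:** all three cameras together put it at (-48.7, -31.5, 149) mm in the console's frame, against a nominal (-48, -33, 147). Side and scene alone gave x = -46.7. Both are within the roughly 2 mm calibration.
- **Stop reached:** at the end the knob stopped following the fingers and the force rose to 3.7 N, so I backed off there. The sideways push readings before that were at or below about 2.8 N.
- **Loose things:** comparing the first and last scene pictures showed no change around any bottle or instrument.

**Checks that disagreed:** the wrist view was partly blocked while pushing across, so I used the side and scene cameras there. The scene camera could not see the knob during the last push, so I went by the wrist and side views and the force.

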